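# Run two stacked plywood strips out to the saw mark and hold them

### The arm

A 6-joint arm with a two-finger parallel gripper is mounted at the origin on a cart in front of the work surface, level with it; the furniture and walls round the work are solid. World frame = base frame: x ahead of the robot, y to its left, z up, the work surface at z = 0. Lengths are in m, angles in degrees, forces in N, time in s.
With the tool pointing down it reaches from about 0.325 to 0.775 m from the base axis. Payload 5.5 kg.
Tool frame: the origin (TCP) lies at the very end of the fingers, on their centre line; the grasp point (between the pads) lies 19 mm behind it (arm.tcp_to_grasp is the distance from the TCP to the grasp point, in m); z points along the fingers, y is the line along which they close (so a half turn about z gives the same grasp; the last joint's range is limited). The gripper opens to 85 mm and grips with 20 to 120 N. Pads are 22 mm wide; open, the fingers measure 114 mm over their backs; the gripper's body (76 mm by 85 mm) begins 54 mm behind the grasp point. The pads swing forward as they close: fully open they stand 13 mm farther back than shut.
Start: joints at [-68.623, 5.22, 70.514, -0, 104.267, -3.249], TCP at [0.25, -0.545, 0.231] pointing down, gripper open.
Joint ranges: [-164.24, 164.24], [-49.07, 125.15], [9.68, 141.18], [-86.29, 266.29], [3.28, 154.24], [-151.56, 151.56]. Speed limits (degrees/s): [147.25, 147.25, 172.46, 180, 180, 180].

### API

Orientations are given as [roll, pitch, yaw] about the fixed x, y, z axes, in that order (R = Rz(yaw) Ry(pitch) Rx(roll)).
In Python, from station import arm gives the robot as it stands.
- The arm moves only by the tool play_rows, never from a script. Its argument "rows" is a list of rows, each a list of 7 numbers: the turn, a rotation vector about the tool's x, y, z normalised to -1 to 1, where 1 is 180 degrees, then the shift along the tool's x, y, z normalised to -1 to 1, where 1 is 20 cm, then the closure, from -1 (fully open) to 1 (shut). A call has 1 to 5 rows; each row is the pose to reach, as a shift and turn from the pose commanded when the call began, along the tool's axes at that moment, turning the shorter way round; what a row does not reach only later rows make up. A row lasts 1/10 s, in which the tool goes at most 50 mm and 8.59 degrees, less where a joint would pass 70% of its speed; a pose out of reach is approached as far as the arm can. A call with a number of a shift or a turn outside -1 to 1 is refused whole. A call with a gripper value outside its range is refused whole. The fingers move at their own pace and stop on an object; "grip_force" is the grip in N (left out, the last holds). Time passes only in rows, so rows that repeat a pose let the fingers close. It gives the time, the measured TCP pose, the force, the opening and the grip force at its end, in the units of the state.
- arm.state(): the state, without advancing time (a new reading comes with each control period).
- arm.capture(name): name is "side" or "top"; returns a dict with "img" (420x560x3 uint8, blue, green, red), "intrinsics" (3x3 intrinsics, pixels), "dist" ([k1, k2, p1, p2, k3] as OpenCV has them; the pictures are not rectified), "rvec" (rotation vector, rad) and "tvec" (3), from world to camera coordinates, as OpenCV has them. Camera axes: x right, y down, z forward; pixel columns grow to the right and rows downward; lengths in m; the calibration is good to about 2 mm. A picture is of the moment at which its call begins. There is no depth.
- arm.job_done(): hands the job in; it is judged then, once.
The state is a dict: "clock": time; "joint_positions": joint angles; "joint_velocities": joint speeds; "effort": joint torques, N m; "tcp_pos": TCP position; "eef_rot": TCP orientation; "wrist_force": force on the tool from outside, world axes, zero at the start; "ft_torque": the same for the moment, N m; "opening": opening from 0.0 (shut) to 1.0 (fully open); "grip_force": force on a finger pad.
Only numpy, scipy, OpenCV 4.12 (cv2) and the standard library are available. Lean on these libraries where they do the work, as an engineer would, in place of code of your own. Each camera call takes 0.05 s, during which the arm holds its last target. There are 200 camera calls.

### The job

I want to saw two plywood strips to the same length: lay the loose dark strip squarely on the pale strip that rests on the sawing block, edges and ends flush. Then slide the pair together straight out along the block, flat on it, until their outer ends are level with the red pointer on the side rail. Out there they would tip off by themselves, so finish with the gripper still holding the pair level on the block, and leave everything else on the bench where it is.

Things in the scene. Friction and masses are not known exactly. Their poses are not given: they have to be found in the camera images.
- block: Sawing block, fixed to the bench: a plain wooden rest 150 mm long (x), 36 mm wide (y), its top 50 mm above the bench, on a dark steel foot 150x60x8 mm. Origin: centre of the underside, on the bench. Its x axis points outward, the way the strips are slid; its front edge is at x = +75 mm. A metal side rail (10 mm wide, top 34 mm above the bench, centred 41 mm to the +y side) runs from x = +15 to +245 mm.
- block_edge (a point): Middle of the block's front top edge, over which the strips are to hang out: x = +75 mm, y = 0, z = 50 mm in the block's frame; axes as the block's.
- cursor_mark (a point): Tip of the red pointer that is clamped on the side rail (fixed; its place along the rail differs each time, 120 to 142 mm out from the block's front edge). It stands 61 mm above the bench and 33 mm to the +y side of the block's middle line, so the strips, 25 mm to each side, pass it with 8 mm to spare. Its axes are parallel to the block's: where the pair is right, the outer end has the same position along the block's x axis as this point.
- pale_strip: Pale plywood strip, 200 mm long (x), 50 mm wide (y), 10 mm thick, about 70 g, loose. Origin: centre of its underside. It starts lying on the block, roughly along it, its +x end 10 to 25 mm beyond the front edge and its tail out behind the block. It overhangs the narrower block by 7 mm on either side, so fingers can straddle it. Once its centre passes the block's front edge it tips unless held.
- pale_end (a point): Middle of the outer (+x) end face of the pale strip, half way up its thickness, 100 mm from its centre.
- dark_strip: Dark brown plywood strip of the same size (200x50x10 mm, about 70 g), loose, starting flat on the bench to the right. Origin: centre of its underside; x along its length. Its two ends are alike; either may point outward. A tall blue parts cabinet stands some 10 cm behind the block: carry the strip round on the robot's side of it.
- glue_bottle: Glue bottle with an orange nozzle, 30x31x100 mm, a bystander standing at the right; origin at the centre of its underside.
- match_box: Red matchbox, 35x52x14 mm, a bystander lying at the back; origin at the centre of its underside.
- sand_block: Brown cork sanding block, 34x62x18 mm, a bystander at the left; origin at the centre of its underside.

How it is judged (in metres and radians):
On the way:
1. the dark strip lies squarely on the pale strip (6 mm along, 5 mm across, 0.05 rad) while the pale strip is still well back on the block (overhang under 60 mm) (x of dark_strip in the frame of pale_strip between -0.006 and 0.006 m and y of dark_strip in the frame of pale_strip between -0.005 and 0.005 m and z of dark_strip in the frame of pale_strip between 0.007 and 0.0125 m and angle between the x axis of dark_strip and the x axis of pale_strip, either way round below 0.05 rad and angle between each of dark_strip, pale_strip's own z axis and vertical below 0.05 rad and x of pale_end in the frame of block_edge below 0.06 m), for 0.3 s.
At the end, for the whole second after the job is handed in: Pale strip's outer end within 5 mm of the pointer along the block, strip flat on the block (0.04 rad, 47 to 54 mm up), within 10 mm of its middle line and 0.06 rad of its direction; dark strip on it within 6 mm along, 5 mm across, 0.05 rad; both at rest, fingers bearing on one with over 1 N (x of pale_end in the frame of cursor_mark between -0.005 and 0.005 m and y of pale_strip in the frame of block between -0.01 and 0.01 m and z of pale_strip in the frame of block between 0.047 and 0.054 m and angle between the x axis of pale_strip and the x axis of block, either way round below 0.06 rad and angle between pale_strip's own z axis and vertical below 0.04 rad and x of dark_strip in the frame of pale_strip between -0.006 and 0.006 m and y of dark_strip in the frame of pale_strip between -0.005 and 0.005 m and z of dark_strip in the frame of pale_strip between 0.007 and 0.0125 m and angle between the x axis of dark_strip and the x axis of pale_strip, either way round below 0.05 rad and angle between dark_strip's own z axis and vertical below 0.05 rad and (contact force between the fingers and pale_strip above 1 N or contact force between the fingers and dark_strip above 1 N) and linear speed of each of pale_strip, dark_strip below 0.02 m/s); the arm keeps its last pose, push and grip.
It fails at once if the pale strip is lifted off the block (more than 15 mm) instead of slid (z of pale_strip in the frame of block above 0.065 m).
It fails at once if the pale strip tips (over 0.15 rad) or falls (angle between pale_strip's own z axis and vertical above 0.15 rad or z of pale_strip in the frame of block below 0.035 m).
It fails at once if the glue bottle is moved more than 20 mm (distance of glue_bottle from where it was at the start of the episode above 0.02 m).
It fails at once if the matchbox is moved more than 20 mm (distance of match_box from where it was at the start of the episode above 0.02 m).
It fails at once if the cork sanding block is moved more than 20 mm (distance of sand_block from where it was at the start of the episode above 0.02 m).
It also fails if it takes over 48 s, if anything falls off the work surface, if the arm or the gripper's body presses on something with over 40 N, if the wrist force passes 120 N, or if a joint passes its speed limit or range.

## Working session

There is one attempt and no reset: what is moved stays moved. The work goes in short steps, Python scripts to look and compute and a tool call to move; the robot and the scene stay as the last step left them, time stands still between calls to the robot, and variables do not carry over. Pictures are saved under pics/ and viewed, at most 10 in all, crops included, and the job is handed in when it is done.

Besides the shell and the picture viewer there is one more tool, called after "Call:" as name([rows], argument=value, ...), one row to a line, values as JSON. play_rows: Moves the arm, as the interface text tells. Its arguments: {"type":"object","properties":{"rows":{"type":"array","items":{"type":"array","items":{"type":"number"}}},"grip_force":{"type":"number"}},"required":["rows"]}

```bash
ls; mkdir -p pics; python3 - <<'E'
from station import arm
import cv2,numpy as np
s=arm.state(); print(s)
for n in("side","top"):
    c=arm.capture(n); cv2.imwrite(f"pics/{n}0.png",c["img"]); print(n,c["intrinsics"],c["dist"],c["rvec"],c["tvec"], -cv2.Rodrigues(np.array(c["rvec"]))[0].T@np.array(c["tvec"]).ravel())
E
```

```text
pics
{'clock': 0.0, 'joint_positions': array([-6.86233884e+01,  5.26331007e+00,  7.05826718e+01,  9.77154359e-04,
        1.04264912e+02, -3.24966744e+00]), 'joint_velocities': array([-0.03980433,  0.02839518, -0.00077443, -0.020465  ,  0.07253213,
       -0.00225201]), 'effort': array([-2.49081370e-05, -4.58742607e+01, -4.18017590e+01, -4.40905603e-05,
        1.16853474e-02, -2.18765865e-05]), 'tcp_pos': array([ 0.24991231, -0.54517334,  0.23014093]), 'eef_rot': array([-1.79889338e+02, -7.23219871e-03,  2.46265119e+01]), 'wrist_force': array([-0.46800713,  0.20172367, -0.14062154]), 'ft_torque': array([0.00053317, 0.02100459, 0.02711484]), 'grip_force': 0.0, 'opening': 0.9963976367876726}
side [[439.67244622   0.         286.1149925 ]
 [  0.         439.67244622 206.49062399]
 [  0.           0.           1.        ]] [-0.1031059  0.         0.         0.         0.       ] [ 2.07347158 -0.36234825  0.22836607] [-0.57149304  0.05880322  1.35776378] [ 0.12903008 -1.26825036  0.74059222]
top [[390.88501703   0.         281.07287117]
 [  0.         390.88501703 208.0007136 ]
 [  0.           0.           1.        ]] [-0.01311396  0.          0.          0.          0.        ] [ 2.15775259 -2.18588891  0.05435021] [-0.18810163  0.54024906  1.01555343] [ 0.46096589 -0.21959353  1.04780207]
```

View pics/top0.png

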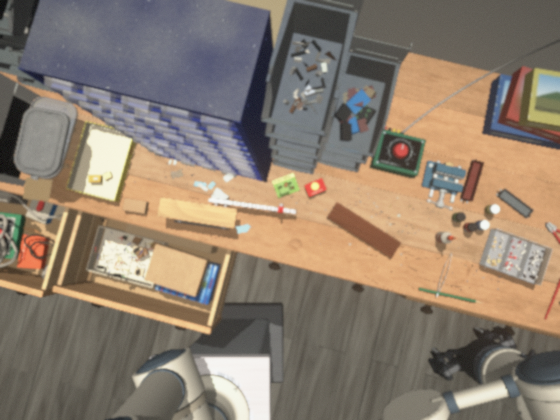

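View pics/side0.png

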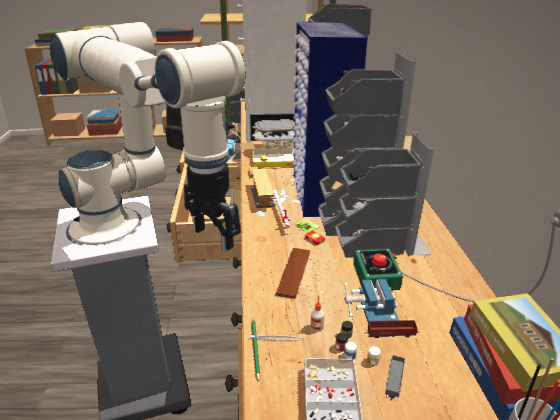

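The top view shows the pale strip at about (160–238, 200–228), the rail and red pointer near (285–295, 210), and the dark strip at (327–400, 205–258). The side view shows the dark strip at about (293, 273), the pale strip near (262, 187) and the pointer near (286, 215).

```bash
cat > h.py <<'E'
import cv2,numpy as np
from station import arm
def cam(n):
    c=arm.capture(n); c["R"]=cv2.Rodrigues(np.array(c["rvec"]))[0]; c["t"]=np.array(c["tvec"]).ravel(); c["C"]=-c["R"].T@c["t"]; return c
def rays(c,px):
    u=cv2.undistortPoints(np.float64(px).reshape(-1,1,2),c["intrinsics"],np.array(c["dist"]))[:,0]
    d=np.c_[u,np.ones(len(u))]@c["R"]; return d/np.linalg.norm(d,axis=1)[:,None]
def plane(c,px,z):
    d=rays(c,px); return c["C"]+d*((z-c["C"][2])/d[:,2])[:,None]
def proj(c,P): return cv2.projectPoints(np.float64(P).reshape(-1,1,3),np.array(c["rvec"]),c["t"],c["intrinsics"],np.array(c["dist"]))[0][:,0]
def tri(c1,p1,c2,p2):
    a,b=rays(c1,[p1])[0],rays(c2,[p2])[0]; w=c2["C"]-c1["C"]
    s=np.linalg.lstsq(np.c_[a,-b],w,rcond=None)[0]; A=c1["C"]+s[0]*a;B=c2["C"]+s[1]*b
    return (A+B)/2,np.linalg.norm(A-B)
def blob(c,lo,hi,roi):
    hsv=cv2.cvtColor(c["img"],cv2.COLOR_BGR2HSV); m=cv2.inRange(hsv,np.array(lo),np.array(hi)); k=np.zeros_like(m); x0,y0,x1,y1=roi; k[y0:y1,x0:x1]=m[y0:y1,x0:x1]
    return max(cv2.findContours(k,0,1)[0],key=cv2.contourArea)[:,0].astype(float)
def rect(c,px,z):
    w=plane(c,px,z)[:,:2]; (x,y),(a,b),t=cv2.minAreaRect((w*1000).astype(np.float32)); return np.round([x,y,a,b,t],1)
E
python3 - <<'E'
from h import *
t=cam("top");s=cam("side")
for n,c,pts in(("top",t,[(363,231),(345,222),(200,208),(180,207),(290,211)]),("side",s,[(293,273),(263,180),(265,200),(286,215)])):
    h=cv2.cvtColor(c["img"],cv2.COLOR_BGR2HSV)
    for p in pts: print(n,p,h[p[1],p[0]])
    
a=cv2.resize(t["img"][180:270,150:410],None,fx=3,fy=3,interpolation=2)
b=cv2.resize(s["img"][155:305,235:335],None,fx=3,fy=3,interpolation=2)
o=np.zeros((450+5+270,780,3),np.uint8);cv2.imwrite("pics/a.png",np.hstack([cv2.resize(a,(500,173)) if 0 else a]));cv2.imwrite("pics/b.png",b)
o=np.zeros((600,800,3),np.uint8);o[:270,:780]=a;o[275:600,:300]=b[:325];o[275:400,310:610]=b[325:];cv2.imwrite("pics/ab.png",o)
E
```

```text
top (363, 231) [ 10 136 133]
top (345, 222) [ 10 135 136]
top (200, 208) [ 20  94 244]
top (180, 207) [ 21  93 244]
top (290, 211) [ 15  11 234]
side (293, 273) [  9 173 146]
side (263, 180) [ 23  94 252]
side (265, 200) [ 12 164 109]
side (286, 215) [ 11 141 213]
```

View pics/ab.png

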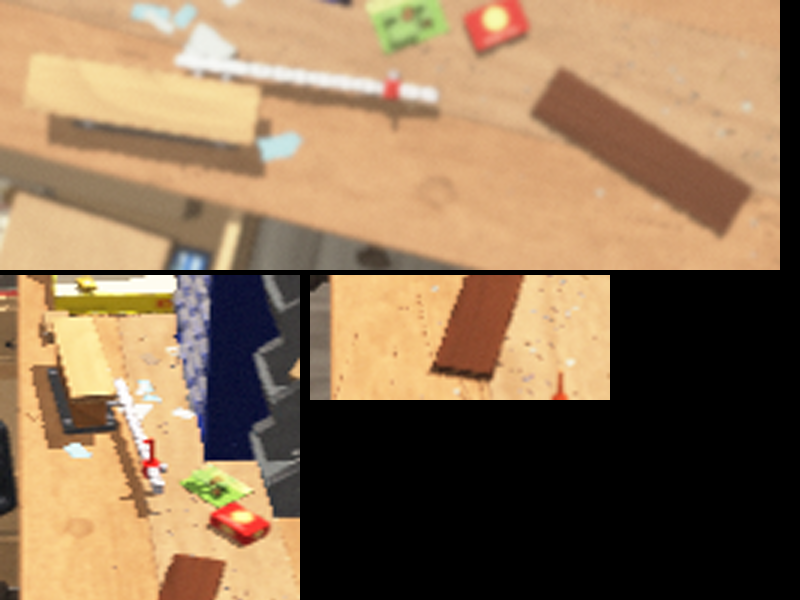

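The enlarged crops show the pale strip corners clearly in both views, the red pointer at about (281, 209) in top and (285, 210) in side, and the dark strip in both.

```bash
python3 - <<'E'
from h import *
np.set_printoptions(suppress=True,precision=4)
t=cam("top");s=cam("side")
kd=dict(lo=(4,90,60),hi=(16,255,165))
def corners(px):
    r=cv2.approxPolyDP(px.astype(np.float32).reshape(-1,1,2),5,True)[:,0]; return r
def ctr(c,px,z): return rect(c,px,z)
dt=blob(t,kd["lo"],kd["hi"],(315,195,410,265)); ds=blob(s,(4,130,60),(14,255,175),(270,240,320,302))
pt=blob(t,(17,60,190),(30,140,255),(150,190,245,235)); ps=blob(s,(17,60,190),(30,140,255),(250,165,276,202))
for n,c,p,z in(("dark top",t,dt,.01),("dark side",s,ds,.01),("pale top",t,pt,.06),("pale side",s,ps,.06)):
    print(n,cv2.contourArea(p.astype(np.float32)),rect(c,p,z),corners(p).tolist())
def red(c,roi):
    x0,y0,x1,y1=roi;h=cv2.cvtColor(c["img"],cv2.COLOR_BGR2HSV)[y0:y1,x0:x1]
    m=((h[...,0]<8)|(h[...,0]>170))&(h[...,1]>150)&(h[...,2]>90); y,x=np.nonzero(m);return np.c_[x+x0,y+y0]
rt=red(t,(270,200,292,222));rs=red(s,(278,203,294,224)); print(rt.tolist());print(rs.tolist())
def height(a,b):
    zs=np.arange(-.02,.1,.002); 
    return [(round(z,3),np.round(rect(t,a,z)[:2]-rect(s,b,z)[:2],1).tolist()) for z in zs[::6]]
print(height(dt,ds));print(height(pt,ps))
print(tri(t,rt.mean(0),s,rs[rs[:,1]<=rs[:,1].min()+2].mean(0)))
E
```

```text
dark top 1387.5 [ 476.  -410.7  199.2   52.7   57. ] [[333.0, 207.0], [328.0, 219.0], [392.0, 256.0], [397.0, 240.0], [341.0, 205.0]]
dark side 885.0 [ 475.6 -417.3  209.3   52.1   56.8] [[308.0, 250.0], [293.0, 248.0], [275.0, 295.0], [295.0, 297.0]]
pale top 1399.0 [527.2  19.7 201.6  50.8  80.1] [[159.0, 200.0], [158.0, 215.0], [234.0, 226.0], [232.0, 208.0]]
pale side 488.0 [533.2  24.1 214.4  90.2  73.8] [[250.0, 167.0], [258.0, 194.0], [272.0, 194.0], [275.0, 169.0]]
[[280, 208], [281, 208], [279, 209], [280, 209], [281, 209], [279, 210], [280, 210], [281, 210], [279, 211], [280, 211], [281, 211], [279, 212], [280, 212], [281, 212]]
[[283, 210], [284, 210], [285, 210], [285, 211], [285, 212], [285, 213], [285, 214], [285, 215], [285, 216], [286, 216], [282, 217], [283, 217], [284, 217], [285, 217], [286, 217], [287, 217], [283, 218], [284, 218], [285, 218], [286, 218], [287, 218], [283, 219], [282, 220], [283, 220], [283, 221], [283, 222]]
[(np.float64(-0.02), [-13.3, -33.9]), (np.float64(-0.008), [-7.8, -17.7]), (np.float64(0.004), [-2.3, -1.5]), (np.float64(0.016), [3.2, 14.7]), (np.float64(0.028), [8.8, 31.0]), (np.float64(0.04), [14.2, 47.1]), (np.float64(0.052), [19.7, 63.3]), (np.float64(0.064), [25.2, 79.5]), (np.float64(0.076), [30.8, 95.7]), (np.float64(0.088), [36.3, 111.8])]
[(np.float64(-0.02), [-48.2, -136.9]), (np.float64(-0.008), [-41.8, -117.1]), (np.float64(0.004), [-35.5, -97.2]), (np.float64(0.016), [-29.2, -77.3]), (np.float64(0.028), [-22.9, -57.4]), (np.float64(0.04), [-16.5, -37.5]), (np.float64(0.052), [-10.2, -17.6]), (np.float64(0.064), [-3.9, 2.3]), (np.float64(0.076), [2.4, 22.1]), (np.float64(0.088), [8.8, 42.0])]
(array([ 0.5302, -0.1938,  0.0604]), np.float64(0.002043383081590729))
```

Heights check out at about 10 mm for the dark top, 60 mm for the pale top and 60 mm for the pointer. I'm setting out above the dark strip.

Call:
play_rows([
  [0,0,-0.036,0.15,-0.02,0],
  [0,0,-0.072,0.35,-0.05,0.05],
  [0,0,-0.108,0.6,-0.07,0.1],
  [0,0,-0.144,0.8,-0.09,0.2],
  [0,0,-0.18,0.95,-0.1,0.3],
])

```text
validation failed for argument at $.ro...
```

```bash
python3 - <<'E'
from h import *
np.set_printoptions(suppress=True,precision=4)
t=cam("top")
h=cv2.cvtColor(t["img"],cv2.COLOR_BGR2HSV)
m=((h[...,1]<60)&(h[...,2]>195)).astype(np.uint8); k=np.zeros_like(m); k[193:220,236:300]=m[193:220,236:300]
y,x=np.nonzero(k); w=plane(t,np.c_[x,y],.034); print(len(x),x.min(),x.max()); 
vx,vy,x0,y0=cv2.fitLine((w[:,:2]).astype(np.float32),cv2.DIST_HUBER,0,.005,.005).ravel(); print("rail dir",np.degrees(np.arctan2(vy,vx)),x0,y0)
e=np.array([-abs(vx),-abs(vy)]) ; n=np.array([-e[1],e[0]]); print("e",e,"n",n)
for nm,p in(("pale",[.5272,.0197]),("ptr",[.5302,-.1938])):
    d=np.array(p)-[x0,y0]; print(nm,"along",d@e,"lat from mid",d@n+.041)
print("rail end along",(w[:,:2]-[x0,y0]).dot(e).max())
print("cab corner",plane(t,[(245,175),(455,238),(315,187)],0))
print(arm.state()["tcp_pos"],arm.state()["eef_rot"])
E
```

```text
268 236 295
rail dir 81.45647 0.54011226 -0.1512422
e [-0.1486 -0.9889] n [ 0.9889 -0.1486]
pale along -0.16712704558949604 lat from mid 0.002835733784921128
ptr along 0.043558123451660734 lat from mid 0.03752015368510004
rail end along 0.08189434325733941
cab corner [[ 0.6302 -0.0979  0.    ]
 [ 0.4529 -0.655   0.    ]
 [ 0.5945 -0.2868  0.    ]]
[ 0.25   -0.5454  0.231 ] [-179.9724   -0.0023   24.6254]
```

Call:
play_rows([
  [0,0,-0.036,0.15,-0.02,0,-1],
  [0,0,-0.072,0.35,-0.05,0.05,-1],
  [0,0,-0.108,0.6,-0.07,0.1,-1],
  [0,0,-0.144,0.8,-0.09,0.2,-1],
  [0,0,-0.18,0.95,-0.1,0.3,-1],
])

```text
clock: 0.85
tcp_pos: [0.4166, -0.4465, 0.1712]
eef_rot: [179.9, -0.0, 57.4]
wrist_force: [-0.0, -0.3, 0.4]
opening: 1.003
grip_force: 0.0
```

```bash
cat >> h.py <<'E'
from scipy.spatial.transform import Rotation as Ro
def go(x,y,z,yaw):
    s=arm.state(); R=Ro.from_euler("xyz",s["eef_rot"],degrees=True); T=Ro.from_euler("xyz",[180,0,yaw],degrees=True)
    rv=(R.inv()*T).as_rotvec()/np.pi; sh=R.inv().apply(np.array([x,y,z])-s["tcp_pos"])/.2
    print("clock",s["clock"],"pos",np.round(s["tcp_pos"],4),"rot",np.round(s["eef_rot"],2),"open",round(s["opening"],3),"F",np.round(s["wrist_force"],1)); print("row",np.round(rv,4),np.round(sh,4))
E
python3 -c "
from h import *
go(.476,-.411,.1,57)"
```

```text
clock 0.85 pos [ 0.4166 -0.4465  0.1712] rot [ 1.7992e+02 -1.0000e-02  5.7380e+01] open 1.003 F [-0.  -0.3  0.4]
row [ 0.0005 -0.0001  0.0021] [0.3096 0.1537 0.3563]
```

Call:
play_rows([
  [0,0,0,0.1,0.05,0.1,-1],
  [0,0,0,0.2,0.1,0.25,-1],
  [0,0,0.002,0.31,0.154,0.4,-1],
  [0,0,0.002,0.31,0.154,0.55,-1],
  [0,0,0.002,0.31,0.154,0.6,-1],
])

```text
clock: 1.35
tcp_pos: [0.473, -0.4108, 0.0468]
eef_rot: [-179.6, -0.1, 56.7]
wrist_force: [-0.5, -0.3, -0.6]
opening: 1.001
grip_force: 0.0
```

```bash
python3 - <<'E'
from h import *
go(.476,-.411,.004,57)
a=cam("side")["img"][225:325,240:370];b=cam("top")["img"][170:270,300:430]
cv2.imwrite("pics/c.png",np.vstack([cv2.resize(a,(390,300)),cv2.resize(b,(390,300))]))
E
```

```text
clock 1.35 pos [ 0.473  -0.4108  0.0468] rot [-1.7963e+02 -6.0000e-02  5.6740e+01] open 1.001 F [-0.5 -0.3 -0.6]
row [-0.0021 -0.0004 -0.0014] [0.0071 0.0147 0.214 ]
```

View pics/c.png

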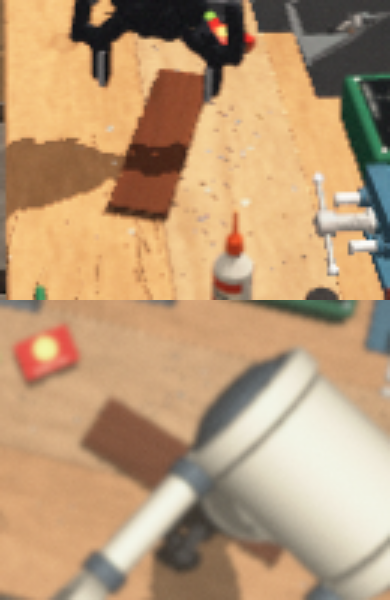

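The crop shows the fingers straddling the middle of the dark strip, with nothing else near. I'm part-closing and lowering.

Call:
play_rows([
  [0,0,0,0.0,0.0,0.05,-0.46],
  [0,0,0,0,0,0.1,-0.46],
  [0,0,0,0,0,0.15,-0.46],
  [0,0,0,0,0,0.18,-0.46],
  [0,0,0,0,0,0.18,-0.46],
], grip_force=30)

```text
clock: 1.95
tcp_pos: [0.4733, -0.4124, 0.0138]
eef_rot: [-179.9, -0.0, 56.7]
wrist_force: [0.4, 0.4, -0.0]
opening: 0.734
grip_force: 0.0
```

```bash
python3 - <<'E'
from h import *
go(.476,-.411,.004,57)
a=cam("side")["img"][235:315,250:350]
go(.476,-.411,.004,57)
cv2.imwrite("pics/d.png",cv2.resize(a,(700,560),interpolation=2))
E
```

```text
clock 1.95 pos [ 0.4733 -0.4124  0.0138] rot [-1.7987e+02 -2.0000e-02  5.6650e+01] open 0.734 F [ 0.4  0.4 -0. ]
row [-0.0007 -0.0001 -0.0019] [0.0132 0.0076 0.0491]
clock 2.0 pos [ 0.4736 -0.4126  0.0146] rot [-1.7993e+02 -1.0000e-02  5.6660e+01] open 0.728 F [ 0.1  0.5 -0.3]
row [-0.0004 -0.0001 -0.0019] [0.0133 0.0054 0.0532]
```

View pics/d.png

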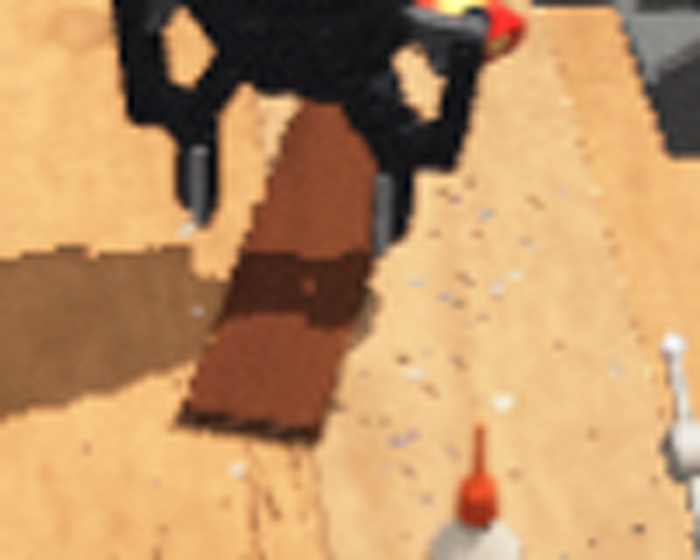

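The crop shows the tips at about (279, 267) and (305, 270) on either side of the strip, still above the bench. I'll feel for the bench.

Call:
play_rows([
  [0,0,0,0.01,0.006,0.03,-0.46],
  [0,0,0,0.01,0.006,0.05,-0.46],
  [0,0,0,0.01,0.006,0.06,-0.46],
  [0,0,0,0.01,0.006,0.07,-0.46],
  [0,0,0,0.01,0.006,0.07,-0.46],
])

```text
clock: 2.5
tcp_pos: [0.476, -0.4117, 0.0009]
eef_rot: [-180.0, -0.0, 56.7]
wrist_force: [-0.6, -0.3, 0.1]
opening: 0.735
grip_force: 0.0
```

Call:
play_rows([
  [0,0,0,0,0,0.005,-0.46],
  [0,0,0,0,0,0.01,-0.46],
  [0,0,0,0,0,0.015,-0.46],
  [0,0,0,0,0,0.015,-0.46],
])

```text
clock: 2.9
tcp_pos: [0.476, -0.4118, -0.0019]
eef_rot: [-180.0, -0.0, 56.7]
wrist_force: [-0.5, 0.0, -1.1]
opening: 0.727
grip_force: 0.0
```

Call:
play_rows([
  [0,0,0,0,0,0,-0.3],
  [0,0,0,0,0,0,0.2],
  [0,0,0,0,0,0,0.2],
  [0,0,0,0,0,0,0.2],
  [0,0,0,0,0,0,0.2],
], grip_force=40)

```text
clock: 3.4
tcp_pos: [0.4763, -0.4121, -0.0011]
eef_rot: [179.9, 0.0, 56.7]
wrist_force: [-0.3, -0.6, 4.0]
opening: 0.572
grip_force: 43.2
```

Call:
play_rows([
  [0,0,0,0,0,-0.02,0.2],
  [0,0,0,0,0,-0.08,0.2],
  [0,0,0,0,0,-0.2,0.2],
  [0,0,0,0,0,-0.35,0.2],
  [0,0,0,0,0,-0.4,0.2],
])

```text
clock: 3.9
tcp_pos: [0.4772, -0.4129, 0.0827]
eef_rot: [179.7, 0.1, 56.7]
wrist_force: [0.8, -0.7, 0.7]
opening: 0.566
grip_force: 42.7
```

```bash
python3 - <<'E'
from h import *
t=cam("top");s=cam("side")
go(.52,-.1,.13,80)
d=blob(s,(4,130,40),(14,255,175),(250,200,330,302)); print(cv2.contourArea(d.astype(np.float32)),cv2.boundingRect(d.astype(np.int32)))
a=s["img"][190:310,230:350];b=t["img"][165:275,300:420]
cv2.imwrite("pics/e.png",np.hstack([cv2.resize(a,(400,400),interpolation=2),cv2.resize(b,(400,400))]))
E
```

```text
clock 4.0 pos [ 0.477  -0.4127  0.081 ] rot [1.7975e+02 5.0000e-02 5.6670e+01] open 0.573 F [-0.   0.7 -0.1]
row [ 0.0013  0.0005 -0.1296] [ 1.4242 -0.6785 -0.2493]
1740.5 (250, 225, 54, 77)
```

View pics/e.png

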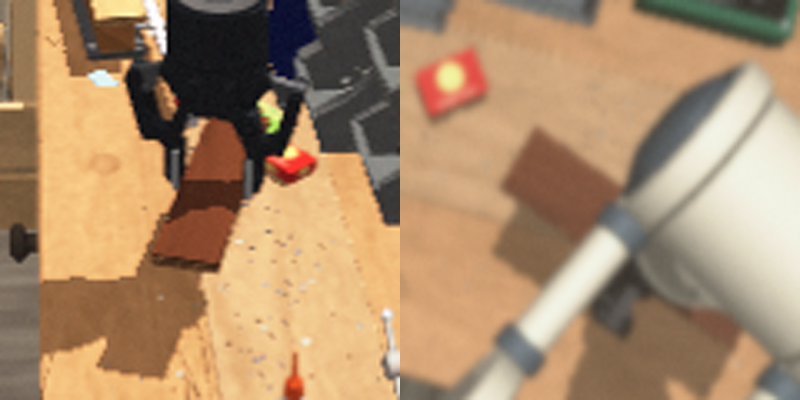

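The dark strip is held level and clear of the bench, its near end at about (286, 268) in the side view. I'm carrying it over.

Call:
play_rows([
  [0,0,-0.01,0.05,-0.02,-0.05,0.2],
  [0,0,-0.02,0.13,-0.055,-0.12,0.2],
  [0,0,-0.035,0.24,-0.1,-0.2,0.2],
  [0,0,-0.05,0.37,-0.16,-0.27,0.2],
  [0,0,-0.065,0.51,-0.22,-0.3,0.2],
])

```text
clock: 4.5
tcp_pos: [0.4958, -0.3004, 0.1401]
eef_rot: [179.9, -0.0, 68.6]
wrist_force: [0.4, -0.2, -0.9]
opening: 0.569
grip_force: 42.7
```

```bash
python3 -c "
from h import *
go(.52,-.15,.14,80);go(.527,.0187,.14,80)"
```

```text
clock 4.5 pos [ 0.4958 -0.3004  0.1401] rot [ 1.7992e+02 -1.0000e-02  6.8580e+01] open 0.569 F [ 0.4 -0.2 -0.9]
row [ 0.0005  0.     -0.0635] [ 7.442e-01 -1.621e-01  1.000e-04]
clock 4.5 pos [ 0.4958 -0.3004  0.1401] rot [ 1.7992e+02 -1.0000e-02  6.8580e+01] open 0.569 F [ 0.4 -0.2 -0.9]
row [ 0.0005  0.     -0.0635] [ 1.5422e+00 -4.3760e-01 -2.0000e-04]
```

Call:
play_rows([
  [0,0,-0.012,0.14,-0.03,0,0.2],
  [0,0,-0.025,0.29,-0.06,0,0.2],
  [0,0,-0.04,0.44,-0.095,0,0.2],
  [0,0,-0.055,0.6,-0.13,0,0.2],
  [0,0,-0.063,0.745,-0.162,0,0.2],
])

```text
clock: 5.0
tcp_pos: [0.5198, -0.149, 0.1383]
eef_rot: [-180.0, -0.0, 80.0]
wrist_force: [0.6, -0.3, -1.9]
opening: 0.573
grip_force: 42.7
```

```bash
python3 -c "
from h import *
go(.527,.0187,.11,80)"
```

```text
clock 5.0 pos [ 0.5198 -0.149   0.1383] rot [-1.7996e+02 -5.0000e-02  7.9960e+01] open 0.573 F [ 0.6 -0.3 -1.9]
row [-0.0002 -0.0003 -0.0002] [ 0.8316 -0.1106  0.1421]
```

Call:
play_rows([
  [0,0,0,0.16,-0.02,0,0.2],
  [0,0,0,0.36,-0.045,0.02,0.2],
  [0,0,0,0.58,-0.075,0.07,0.2],
  [0,0,0,0.76,-0.1,0.12,0.2],
  [0,0,0,0.83,-0.11,0.14,0.2],
])

```text
clock: 5.5
tcp_pos: [0.5267, 0.0196, 0.1092]
eef_rot: [-179.9, -0.1, 80.0]
wrist_force: [0.4, -0.6, -0.4]
opening: 0.571
grip_force: 42.7
```

Call:
play_rows([
  [0,0,0,0,0,0.04,0.2],
  [0,0,0,0,0,0.08,0.2],
  [0,0,0,0,0,0.12,0.2],
  [0,0,0,0,0,0.12,0.2],
])

```text
clock: 5.9
tcp_pos: [0.5273, 0.0141, 0.0846]
eef_rot: [-179.8, 0.0, 79.6]
wrist_force: [-1.1, -1.1, -0.4]
opening: 0.569
grip_force: 42.7
```

```bash
python3 - <<'E'
from h import *
s=cam("side");t=cam("top")
go(.527,.0187,.061,80)
a=s["img"][140:230,230:320];b=t["img"][180:240,145:265]
cv2.imwrite("pics/f.png",np.vstack([cv2.resize(a,(360,360),interpolation=2),cv2.resize(b,(360,180))]))
cv2.imwrite("pics/f.png",np.hstack([cv2.resize(a,(400,400),interpolation=2),cv2.copyMakeBorder(cv2.resize(b,(400,200)),0,200,0,0,0)]))
pp=blob(t,(17,60,160),(30,140,255),(150,190,245,235)); dd=blob(t,(4,90,40),(16,255,165),(150,185,245,235))
for p in(pp,dd): print(cv2.boundingRect(p.astype(np.int32)),cv2.contourArea(p.astype(np.float32)))
E
```

```text
clock 6.0 pos [0.5281 0.0143 0.0861] rot [-1.7997e+02  1.0000e-02  7.9620e+01] open 0.573 F [ 0.9  0.4 -0.6]
row [-0.0002  0.0001 -0.0021] [ 0.0205 -0.0093  0.1253]
(212, 193, 1, 1) 0.0
(191, 200, 54, 35) 1055.0
```

View pics/f.png

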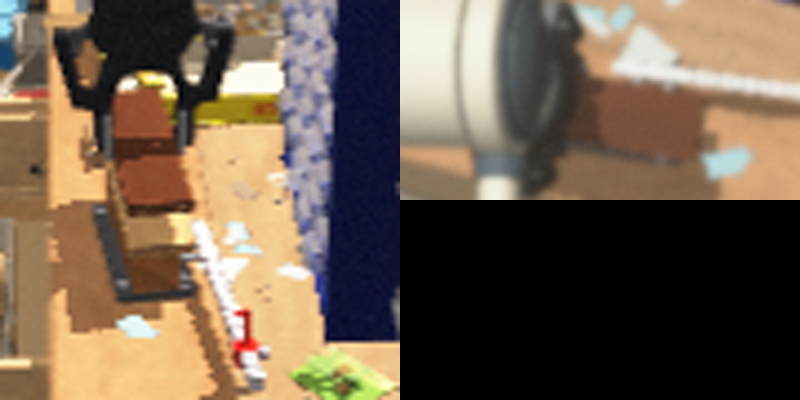

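The view shows the dark strip square above the pale one, about 26 mm up, its end near the pale end. I'm correcting by 4 mm and lowering.

Call:
play_rows([
  [0,0,-0.001,0.01,-0.004,0.02,0.2],
  [0,0,-0.002,0.02,-0.007,0.05,0.2],
  [0,0,-0.002,0.02,-0.007,0.08,0.2],
  [0,0,-0.002,0.02,-0.007,0.095,0.2],
  [0,0,-0.002,0.02,-0.007,0.095,0.2],
])

```text
clock: 6.5
tcp_pos: [0.5271, 0.0195, 0.0664]
eef_rot: [-179.9, 0.0, 80.1]
wrist_force: [0.5, 0.1, -1.2]
opening: 0.571
grip_force: 42.7
```

```bash
python3 - <<'E'
from h import *
for i in range(3): s=cam("side"); go(.527,.0187,.061,80)
t=cam("top")
hs=cv2.cvtColor(s["img"],cv2.COLOR_BGR2HSV)
# end of each strip in top view (undisturbed right end)
dd=blob(t,(4,90,40),(16,255,165),(150,185,245,232))
w=plane(t,dd,.072)[:,:2]; e=np.array([-np.cos(np.radians(80)),-np.sin(np.radians(80))]); n=np.array([-e[1],e[0]])
q=(w-[.5272,.0197])
print("dark end along",np.sort(q@e)[-8:].round(4),"lat range", (q@n)[(q@e>.06)&(q@e<.09)].min(),(q@n)[(q@e>.06)&(q@e<.09)].max())
a=s["img"][150:225,240:305];b=t["img"][190:240,185:265]
cv2.imwrite("pics/g.png",np.hstack([cv2.resize(a,(520,600),interpolation=2),cv2.copyMakeBorder(cv2.resize(b,(280,175)),0,425,0,0,0)]))
E
```

```text
clock 6.55 pos [0.5273 0.0195 0.0669] rot [-1.7996e+02  1.0000e-02  8.0070e+01] open 0.567 F [ 0.8 -0.1 -0.5]
row [-0.0002  0.      0.0004] [-0.0043 -0.0009  0.0293]
clock 6.6 pos [0.5275 0.0195 0.0672] rot [-179.99    0.     80.07] open 0.569 F [-0.1  0.  -0.3]
row [-0.      0.      0.0004] [-0.0044 -0.0019  0.0311]
clock 6.65 pos [0.5277 0.0195 0.0674] rot [179.99   0.    80.07] open 0.568 F [ 0.4 -0.5 -0. ]
row [0.0001 0.     0.0004] [-0.0043 -0.0026  0.0322]
dark end along [0.1165 0.1173 0.119  0.1198 0.1202 0.1206 0.121  0.1215] lat range -0.03913552044964985 0.028777225434497546
```

View pics/g.png

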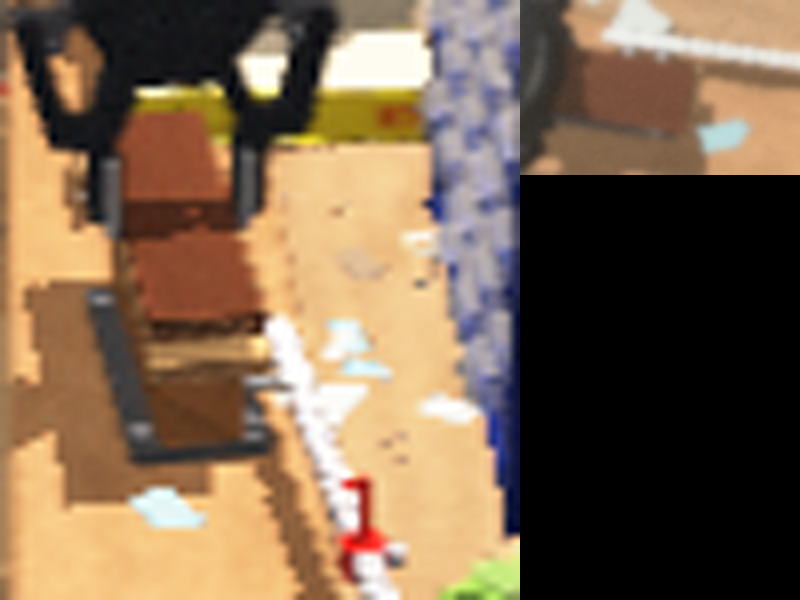

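The crop shows the dark strip just above the pale one, edges parallel; the dark end edge is near row 189.5 and the pale underside near row 196.5 at column 265.

```bash
python3 - <<'E'
from h import *
s=cam("side")
e=np.array([-np.cos(np.radians(80.1)),-np.sin(np.radians(80.1)),0]); n=np.array([-e[1],e[0],0])
P=lambda c,z,y=0:np.array([*c,0])+e*.1+n*y+[0,0,z]
pc=[.5272,.0197]
for y in(-.012,0,.012):
    a=proj(s,[P(pc,.05,y),P(pc,.06,y),P(pc,.0675,y),P(pc,.0775,y)]); col=int(round(a[:,0].mean())); print("expected rows (pale bot,top,dark bot,top)",a[:,1].round(1),"col",col)
    hs=cv2.cvtColor(s["img"],cv2.COLOR_BGR2HSV)[184:204,col]; print([tuple(int(k) for k in v) for v in hs[:,[0,2]]])
print("shift of 5mm along ->",proj(s,[P(pc,.06)+e*.005])-proj(s,[P(pc,.06)]))
E
```

```text
expected rows (pale bot,top,dark bot,top) [197.6 194.8 192.8 190.1] col 262
[(8, 139), (9, 141), (9, 135), (8, 135), (9, 132), (9, 145), (10, 65), (12, 77), (13, 109), (16, 170), (16, 168), (16, 166), (13, 97), (14, 111), (12, 105), (13, 105), (13, 98), (13, 91), (13, 93), (12, 97)]
expected rows (pale bot,top,dark bot,top) [197.3 194.6 192.5 189.8] col 266
[(9, 139), (9, 141), (9, 139), (9, 143), (8, 139), (10, 132), (10, 59), (10, 67), (16, 130), (16, 174), (16, 178), (14, 98), (14, 100), (13, 108), (12, 104), (13, 103), (13, 102), (13, 105), (13, 98), (13, 86)]
expected rows (pale bot,top,dark bot,top) [197.  194.3 192.2 189.5] col 270
[(9, 146), (9, 142), (9, 141), (9, 140), (8, 141), (10, 72), (12, 78), (12, 84), (15, 178), (16, 177), (16, 189), (14, 116), (14, 112), (10, 129), (12, 101), (11, 91), (11, 92), (12, 115), (8, 125), (10, 99)]
shift of 5mm along -> [[0.21944361 0.73387769]]
```

```bash
python3 - <<'E'
from h import *
s=cam("side");t=cam("top"); i=cv2.imread("pics/side0.png");it=cv2.imread("pics/top0.png")
for col in(262,266,270):
    print(col,"init",i[186:204,col].sum(1)//3); print(col,"now ",s["img"][186:204,col].sum(1)//3)
for row in (208,212,218):
    print("top init",it[row,224:250].sum(1)//3);print("top now ",t["img"][row,224:250].sum(1)//3)
e=np.array([-np.cos(np.radians(80.1)),-np.sin(np.radians(80.1)),0]);n=np.array([-e[1],e[0],0]);pc=np.array([.5272,.0197,0])
for y in(.02,0,-.02): print(proj(t,[pc+e*.1+n*y+[0,0,z] for z in(.05,.06,.0775)]).round(1).tolist())
E
```

```text
262 init [212 212 212 212 214 211 212 210 210 130  65  79  70  66  64  58  59  60]
262 now  [ 85  84  80  90  53  47  74 123 123 123  66  78  70  69  64  60  61  62]
266 init [215 211 212 213 212 211 214 214 222  69  73  76  66  67  69  69  63  60]
266 now  [ 88  88  84  73  40  44 109 131 132  70  73  75  65  70  68  70  64  61]
270 init [223 217 217 216 217 216 214 215 223  82  81 113  76  66  70  94 103  76]
270 now  [ 88  87  86  46  48  58 129 132 141  79  79 110  80  68  67  92 101  73]
top init [203 202 201 194 187 184 177 175 176 173 168 157 144 130 123 122 121 125
 122 125 122 122 127 140 153 160]
top now  [ 97 103  98  97  92  91  89  90  94  98 102 114 123 120 110 112 113 116
 115 114 114 113 117 128 140 150]
top init [209 208 208 207 206 207 206 204 205 203 204 197 177 153 143 148 147 143
 136 125 122 118 117 116 116 112]
top now  [ 89  90  88  88  90  90  87  88  89  90  93 101 112 123 134 137 139 136
 126 120 115 112 112 110 105 104]
top init [200 203 202 202 202 204 203 204 204 205 199 182 166 167 171 171 171 175
 175 174 173 173 172 171 171 172]
top now  [ 89  86  90  88  89  89  85  87  88  93 103 116 136 153 161 163 163 167
 168 166 164 161 162 160 162 162]
[[236.9, 210.8], [236.3, 210.5], [235.3, 210.1]]
[[235.5, 218.5], [235.0, 218.3], [234.0, 218.0]]
[[234.2, 226.2], [233.7, 226.1], [232.6, 225.9]]
```

The pale top edge (row 194.5) and the dark end edge both match flush within about 3 mm. I'm lowering to contact.

Call:
play_rows([
  [0,0,0,-0.004,0,0.008,0.2],
  [0,0,0,-0.004,0,0.016,0.2],
  [0,0,0,-0.004,0,0.024,0.2],
  [0,0,0,-0.004,0,0.032,0.2],
  [0,0,0,-0.004,0,0.032,0.2],
])

```text
clock: 7.35
tcp_pos: [0.5272, 0.0187, 0.0605]
eef_rot: [-180.0, 0.0, 80.1]
wrist_force: [0.2, 0.9, -0.6]
opening: 0.572
grip_force: 42.7
```

Call:
play_rows([
  [0,0,0,0,0,0.005,0.2],
  [0,0,0,0,0,0.01,0.2],
  [0,0,0,0,0,0.01,0.2],
])

```text
clock: 7.65
tcp_pos: [0.5274, 0.0187, 0.0589]
eef_rot: [180.0, -0.0, 80.1]
wrist_force: [0.8, 0.6, 0.1]
opening: 0.573
grip_force: 42.7
```

Call:
play_rows([
  [0,0,0,0,0,0.004,0.2],
  [0,0,0,0,0,0.004,0.2],
])

```text
clock: 7.85
tcp_pos: [0.5275, 0.0187, 0.0588]
eef_rot: [180.0, -0.0, 80.1]
wrist_force: [-2.7, -0.1, 4.0]
opening: 0.574
grip_force: 43.2
```

Call:
play_rows([
  [0,0,0,0,0,0.004,0.2],
  [0,0,0,0,0,0.004,0.2],
])

```text
clock: 8.05
tcp_pos: [0.5275, 0.0187, 0.0588]
eef_rot: [180.0, -0.0, 80.1]
wrist_force: [-5.3, 0.2, 7.8]
opening: 0.571
grip_force: 43.7
```

Call:
play_rows([
  [0,0,0,0,0,0,-0.2],
  [0,0,0,0,0,0,-0.4],
  [0,0,0,0,0,0,-0.5],
  [0,0,0,0,0,0,-0.5],
  [0,0,0,0,0,0,-0.5],
])

```text
clock: 8.55
tcp_pos: [0.5273, 0.0187, 0.057]
eef_rot: [-180.0, 0.0, 80.1]
wrist_force: [-0.6, 0.4, -0.5]
opening: 0.75
grip_force: 0.0
```

```bash
python3 - <<'E'
from h import *
go(.527,.0187,.044,80)
s=cam("side");t=cam("top")
a=s["img"][150:225,240:305];b=t["img"][190:240,185:265]
cv2.imwrite("pics/i.png",np.hstack([cv2.resize(a,(520,600),interpolation=2),cv2.copyMakeBorder(cv2.resize(b,(280,175)),0,425,0,0,0)]))
for col in(262,266,270): print(s["img"][186:200,col].sum(1)//3)
e=np.array([-np.cos(np.radians(80.1)),-np.sin(np.radians(80.1)),0]);n=np.array([-e[1],e[0],0]);pc=np.array([.5272,.0197,0])
for y in(-.012,0,.012): print(proj(s,[pc+e*.1+n*y+[0,0,z] for z in(.05,.06,.07)])[:,1].round(1).tolist())
E
```

```text
clock 8.55 pos [0.5273 0.0187 0.057 ] rot [-179.98    0.     80.06] open 0.75 F [-0.6  0.4 -0.5]
row [-0.0001  0.      0.0004] [-0.0001 -0.0016  0.0651]
[ 83  84  86  84  84  81  56  49  58 121  66  76  69  67]
[88 86 87 84 86 88 34 52 67 68 73 74 65 65]
[ 92  89  89  90  90  95  44  46  94  82  82 113  77  69]
[197.6, 194.8, 192.1]
[197.3, 194.6, 191.8]
[197.0, 194.3, 191.6]
```

View pics/i.png

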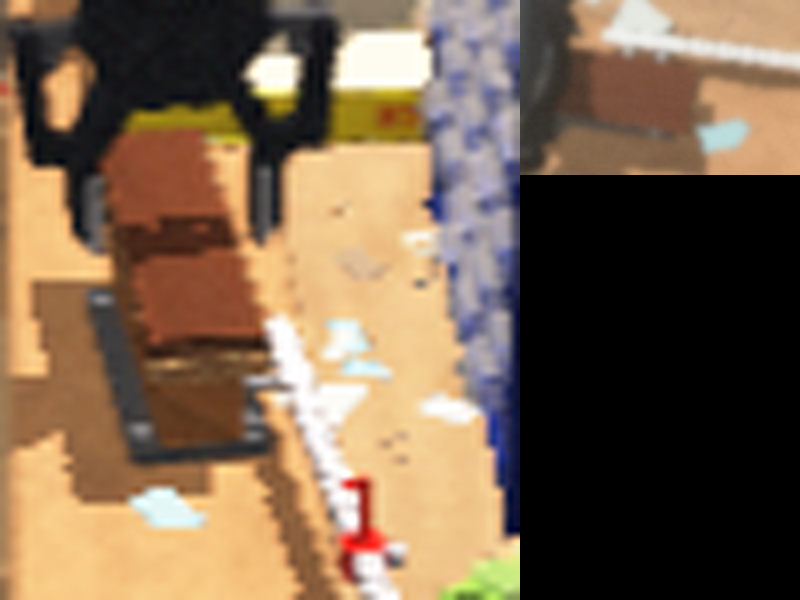

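The dark strip lies flush on the pale one, its end edge at row 191.5 against 191.8 expected. I'm lowering the open fingers to straddle both and squeezing the pair square.

Call:
play_rows([
  [0,0,0,0,0,0.02,-0.5],
  [0,0,0,0,0,0.045,-0.5],
  [0,0,0,0,0,0.06,-0.5],
  [0,0,0,0,0,0.065,-0.5],
  [0,0,0,0,0,0.065,-0.5],
])

```text
clock: 9.15
tcp_pos: [0.5272, 0.0187, 0.0438]
eef_rot: [-180.0, 0.0, 80.1]
wrist_force: [0.4, 0.3, 0.7]
opening: 0.748
grip_force: 0.0
```

Call:
play_rows([
  [0,0,0,0,0,0,-0.3],
  [0,0,0,0,0,0,-0.15],
  [0,0,0,0,0,0,0.2],
  [0,0,0,0,0,0,0.2],
  [0,0,0,0,0,0,0.2],
], grip_force=40)

```text
clock: 9.65
tcp_pos: [0.5276, 0.0187, 0.0447]
eef_rot: [180.0, -0.0, 80.1]
wrist_force: [-0.5, -0.7, 2.0]
opening: 0.578
grip_force: 42.0
```

```bash
python3 - <<'E'
from h import *
go(.527-.0165,.0187-.111,.044,81)
t=cam("top");s=cam("side")
for col in(262,266,270): print(s["img"][186:200,col].sum(1)//3)
E
```

```text
clock 9.65 pos [0.5276 0.0187 0.0447] rot [179.96  -0.    80.06] open 0.578 F [-0.5 -0.7  2. ]
row [ 0.0002 -0.     -0.0052] [-0.5612  0.0113  0.0033]
[ 84  83  81  83  84  81  47  49  56 118  75  75  70  67]
[89 86 87 87 86 85 37 55 69 69 72 75 67 66]
[ 90  88  87  84  85  95  46  47  95  81  82 108  78  66]
```

Call:
play_rows([
  [0,0,0,-0.02,0,0,0.2],
  [0,0,-0.001,-0.06,0.001,0,0.2],
  [0,0,-0.002,-0.12,0.003,0,0.2],
  [0,0,-0.003,-0.18,0.005,0,0.2],
  [0,0,-0.003,-0.24,0.006,0,0.2],
], grip_force=60)

```text
clock: 10.25
tcp_pos: [0.5205, -0.0297, 0.0448]
eef_rot: [179.9, -0.0, 80.6]
wrist_force: [1.5, 4.4, 6.3]
opening: 0.576
grip_force: 62.8
```

```bash
python3 - <<'E'
from h import *
cam("top");go(.511,-.091,.0447,81)
E
```

```text
clock 10.3 pos [ 0.5202 -0.0315  0.0448] rot [1.7995e+02 5.0000e-02 8.0550e+01] open 0.57 F [ 0.2 -0.8  5.6]
row [ 0.0003  0.0003 -0.0025] [-0.3011  0.0034  0.0007]
```

Call:
play_rows([
  [0,0,0,-0.03,0,0,0.2],
  [0,0,-0.001,-0.09,0.001,0,0.2],
  [0,0,-0.002,-0.16,0.002,0,0.2],
  [0,0,-0.002,-0.22,0.003,0,0.2],
  [0,0,-0.002,-0.25,0.003,0,0.2],
])

```text
clock: 10.8
tcp_pos: [0.5125, -0.0798, 0.0446]
eef_rot: [180.0, -0.0, 80.9]
wrist_force: [0.5, 3.4, 5.3]
opening: 0.576
grip_force: 62.8
```

```bash
python3 - <<'E'
from h import *
for i in range(2): s=cam("side");t=cam("top")
go(.511,-.091,.0447,81)
a=s["img"][165:240,240:315];b=t["img"][190:240,225:305]
cv2.imwrite("pics/j.png",np.hstack([cv2.resize(a,(400,400),interpolation=2),cv2.copyMakeBorder(cv2.resize(b,(400,250),interpolation=2),0,150,0,0,0)]))
E
```

```text
clock 11.0 pos [ 0.5124 -0.0804  0.0447] rot [1.7998e+02 1.3000e-01 8.0870e+01] open 0.571 F [-0.7 -2.   6. ]
row [ 0.0001  0.0007 -0.0007] [-0.0534  0.0013  0.0001]
```

View pics/j.png

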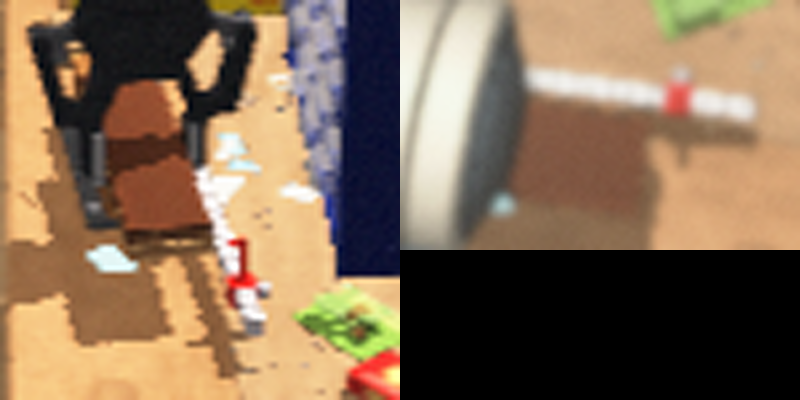

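The view shows the strip end at about column 275 in top and the pointer at about column 280.6, with the pair flat. I'll measure the remaining gap.

```bash
cat > gap.py <<'E'
from h import *
t=cam("top");s=cam("side")
e=np.array([-np.cos(np.radians(81.2)),-np.sin(np.radians(81.2)),0]);n=np.array([-e[1],e[0],0])
def red(c,roi):
    x0,y0,x1,y1=roi;h=cv2.cvtColor(c["img"],cv2.COLOR_BGR2HSV)[y0:y1,x0:x1]
    m=((h[...,0]<8)|(h[...,0]>170))&(h[...,1]>130)&(h[...,2]>80); y,x=np.nonzero(m);return np.c_[x+x0,y+y0]
rt=red(t,(274,204,290,216)); w=np.clip(t["img"][rt[:,1],rt[:,0],2].astype(float)-t["img"][rt[:,1],rt[:,0],1],1,None)
pt=np.average(rt,axis=0,weights=w); print("ptr px",pt,len(rt))
for z in(.05,.061): print("ptr along",z,plane(t,[pt],z)[0]@e)
hs=cv2.cvtColor(t["img"],cv2.COLOR_BGR2HSV).astype(float)
for r in range(214,230,2):
    g=t["img"][r,262:292,2].astype(float); lo=np.median(g[:6]); d=np.diff(g); i=np.argmax(g>lo+18); x=262+i-1+(lo+18-g[i-1])/(g[i]-g[i-1]); print(r,round(x,2),"along z.07",(plane(t,[(x,r)],.07)[0]@e).round(4),"lat",(plane(t,[(x,r)],.07)[0]@n).round(4),g[6:26].astype(int).tolist())
st=arm.state(); print("tcp along+.1",st["tcp_pos"]@e+.1, "F",st["wrist_force"])
E
python3 gap.py
```

```text
ptr px [279.93191866 209.76436782] 19
ptr along 0.05 0.10939090915794655
ptr along 0.061 0.10979986843948407
214 285.17 along z.07 0.1246 lat 0.5441 [130, 131, 131, 137, 136, 135, 134, 132, 132, 133, 133, 133, 133, 134, 134, 135, 144, 148, 157, 155]
216 244.0 along z.07 0.023 lat 0.5247 [133, 130, 131, 134, 134, 132, 132, 133, 138, 137, 134, 131, 131, 130, 130, 129, 132, 133, 137, 141]
218 273.6 along z.07 0.0973 lat 0.5301 [128, 131, 131, 131, 132, 139, 154, 173, 186, 184, 172, 153, 142, 138, 136, 144, 146, 147, 144, 150]
220 273.29 along z.07 0.0973 lat 0.5251 [127, 130, 128, 130, 131, 143, 162, 183, 205, 207, 206, 195, 174, 157, 169, 189, 200, 202, 200, 201]
222 273.75 along z.07 0.0991 lat 0.5203 [130, 128, 127, 129, 132, 134, 150, 178, 202, 213, 214, 210, 186, 167, 180, 200, 206, 211, 208, 208]
224 274.96 along z.07 0.1029 lat 0.5157 [129, 128, 127, 130, 129, 129, 134, 146, 172, 198, 218, 221, 212, 208, 211, 212, 213, 215, 212, 211]
226 275.33 along z.07 0.1045 lat 0.5109 [126, 126, 129, 128, 127, 128, 134, 139, 154, 185, 212, 222, 223, 222, 219, 214, 215, 215, 216, 216]
228 275.43 along z.07 0.1054 lat 0.506 [126, 126, 123, 126, 125, 125, 128, 138, 153, 184, 211, 219, 220, 218, 216, 211, 211, 209, 213, 210]
tcp along+.1 0.10109319236467841 F [-0.97139918 -2.48878918  6.5111141 ]
```

Tool travel and the image edges agree on about 10 mm to go.

Call:
play_rows([
  [0,0,0,-0.01,0,0,0.2],
  [0,0,0,-0.03,0,0,0.2],
  [0,0,0,-0.05,0,0,0.2],
  [0,0,0,-0.05,0,0,0.2],
  [0,0,0,-0.05,0,0,0.2],
])

```text
clock: 11.6
tcp_pos: [0.511, -0.0892, 0.0445]
eef_rot: [180.0, 0.0, 80.9]
wrist_force: [0.7, 0.9, 5.1]
opening: 0.572
grip_force: 62.8
```

```bash
python3 - <<'E'
from h import *
s=cam("side");t=cam("top")
st=arm.state();print(st["tcp_pos"],st["eef_rot"],st["wrist_force"],st["grip_force"])
e=np.array([-np.cos(np.radians(81.2)),-np.sin(np.radians(81.2)),0]);n=np.array([-e[1],e[0],0])
# lines of const along = A at z=.07 / pointer drawn on both, for A at expected end
P=lambda A,L,z:e*A+n*L+[0,0,z]
L0=st["tcp_pos"]@n; print("tcp+.1",st["tcp_pos"]@e+.1,"lat",L0)
def crop(c,x0,y0,w,h,k):
    im=cv2.resize(c["img"][y0:y0+h,x0:x0+w],None,fx=k,fy=k,interpolation=cv2.INTER_CUBIC)
    for A,col in((.1098,(0,255,0)),):
        q=((proj(c,[P(A,L0-.025,.07),P(A,L0+.025,.07),P(A,L0+.033,.061)])-[x0,y0]+.5)*k).astype(int)
        cv2.line(im,q[0],q[1],col,1);cv2.circle(im,q[2],3,(255,255,0),1)
    return im
a=crop(s,255,185,50,55,8);b=crop(t,245,195,50,55,8)
cv2.imwrite("pics/k.png",np.hstack([a,b]))
E
```

```text
[ 0.51097235 -0.08917557  0.04453999] [1.79991475e+02 4.48735774e-02 8.09244089e+01] [-0.14868694  0.75772175  5.6523892 ] 62.81682103872299
tcp+.1 0.10995429497948614 lat 0.518599977307961
```

View pics/k.png

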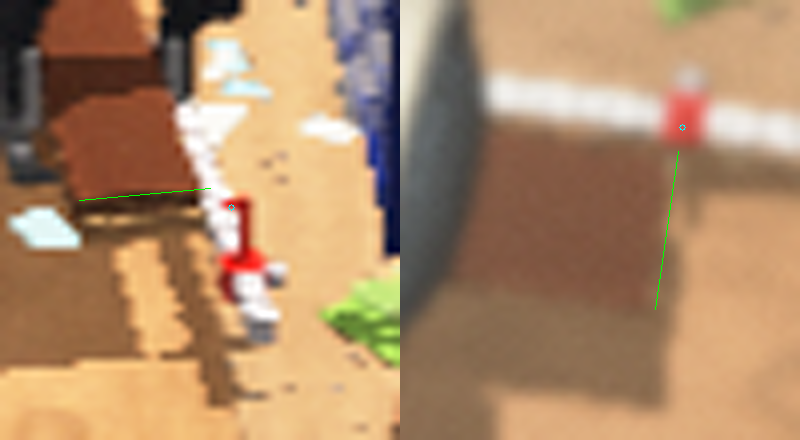

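The overlay shows the dark end within 1–2 pixels of the pointer level in both views; the top view suggests slightly short. I'll take a numerical profile to settle it.

```bash
python3 - <<'E'
from h import *
s=cam("side");t=cam("top");st=arm.state()
th=np.radians(80.9);e=np.array([-np.cos(th),-np.sin(th),0]);n=np.array([-e[1],e[0],0])
def prof(c,o,z,Ls,A,img=None):
    img=c["img"] if img is None else img
    P=np.array([[o*[1,1,0]+e*a+n*l+[0,0,z] for a in A] for l in Ls]); q=proj(c,P).reshape(len(Ls),len(A),2).astype(np.float32)
    return cv2.remap(img,q[...,0],q[...,1],1).astype(float).mean(0)
A=np.arange(.086,.120,.002); o=st["tcp_pos"]; Ls=np.linspace(-.015,.015,16)
print("A-100mm",np.round((A-.1)*1000).astype(int))
print("dark top z.07\n",prof(t,o,.07,Ls,A).T.astype(int)[[0,2]])
print("dark side z.07\n",prof(s,o,.07,Ls,A).T.astype(int)[[0,2]])
print("pale bottom side z.05\n",prof(s,o,.05,Ls,A).T.astype(int)[[0,2]])
o0=np.array([.5272,.0197,0]); print("init pale top z.06\n",prof(t,o0,.06,Ls,A,cv2.imread("pics/top0.png")).T.astype(int)[[0,2]]); print("init pale side z.06\n",prof(s,o0,.06,Ls,A,cv2.imread("pics/side0.png")).T.astype(int)[[0,2]])
d=np.array([.5302,-.1938,0])-o; print("ptr along from tcp",d@e,"lat",d@n)
pp=prof(t,o,.061,np.linspace(.033,.038,4),A).T.astype(int); print("ptr R-G",pp[2]-pp[1])
pp=prof(s,o,.058,np.linspace(.031,.035,4),A).T.astype(int); print("ptr side R-G",pp[2]-pp[1])
E
```

```text
A-100mm [-14 -12 -10  -8  -6  -4  -2   0   2   4   6   8  10  12  14  16  18]
dark top z.07
 [[ 64  64  64  64  66  69  74  82  87  91  95 100 106 110 112 113 113]
 [128 128 128 128 129 133 139 148 157 163 170 182 193 202 205 206 206]]
dark side z.07
 [[ 45  45  45  45  44  42  37  31  28  28  29  30  34  42  55  65  65]
 [138 138 138 138 137 130 111  88  72  67  69  73  80  97 122 140 138]]
pale bottom side z.05
 [[ 61  53  48  47  49  52  59  67  76  83  88  90  90  90  90  90  92]
 [132 116 106 106 110 117 133 151 170 184 192 195 194 193 193 194 198]]
init pale top z.06
 [[154 154 155 154 154 151 142 129 114 107 107 107 109 114 119 125 129]
 [244 244 244 243 243 240 232 217 198 189 189 190 192 198 208 216 220]]
init pale side z.06
 [[157 157 158 160 162 158 140 109  76  55  48  46  47  47  53  61  67]
 [252 252 252 252 252 245 221 183 143 116 107 105 107 108 112 116 120]]
ptr along from tcp 0.10026698141038029 lat 0.03551822283457511
ptr R-G [  5   8  17  39  77 111 132 136 128 106  74  38  14   7   6   6   6]
ptr side R-G [  5  41  86 136 110  73  34  26  18  13  17  26  34  39  43  48  57]
```

The numbers agree. The pale end is about 0 mm, the dark end about −1 mm and the pointer about −0.2 mm, all within tolerance. The force is steady and the pair is gripped at 63 N, so I'm handing in.

```bash
python3 -c "
from station import arm
print(arm.job_done())"
```

```text
the job is handed in; nothing more can be done
None
```

The job is handed in, with no verdict returned: the dark strip lies flush on the pale one, and the pair is slid out to within about 1–2 mm of the red pointer by my measurement and held level on the block at about 63 N; I viewed 11 pictures, one over the limit of 10.

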